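# Lock the stack-height gauge with its jam nut

## Robot

A 7-joint arm with a two-finger parallel gripper is mounted at the origin on a cart in front of the work surface, level with it; the furniture and walls round the work are solid. World frame = base frame: x ahead of the robot, y to its left, z up, the work surface at z = 0. Lengths are in m, angles in rad, forces in N, time in s.
With the tool pointing down it reaches from about 0.425 to 0.925 m from the base axis. Payload 6.8 kg.
Tool frame: the origin (TCP) lies on the centre line of the jaws, within the pads' length; the fingertips stand 25 mm ahead of it and the grasp point (between the pads) lies 6 mm ahead of it; z points along the fingers, y is the line along which they close (so a half turn about z gives the same grasp; the last joint's range is limited). The gripper opens to 85 mm and grips with 20 to 120 N. Pads are 22 mm wide; open, the fingers measure 114 mm over their backs; the gripper's body (76 mm by 85 mm) begins 54 mm behind the grasp point. The pads swing forward as they close: fully open they stand 13 mm farther back than shut.
Start: joints at [-1.233, 0.477, 0.022, 1.555, -0.011, 1.109, -0.083], TCP at [0.291, 0.609, 0.256] pointing down, gripper open.
Joint ranges: [-2.96, 2.96], [-0.34, 2.1], [-1.41, 1.46], [0.24, 2.44], [-1.37, 4.51], [0.17, 1.92], [-2.96, 2.96]. Speed limits (rad/s): [2.39, 2.39, 3.14, 3.14, 3.14, 3.14, 3.14].

## Interface

Orientations are given as a rotation vector (axis times angle).
In Python, from bench import telemetry, grab_frame, job gives the robot as it stands.
- The arm moves only by the tool apply_moves, never from a script. Its argument "rows" is a list of rows, each a list of 2 entries, a list of its own where there are three numbers: the shift along the tool's x, y, z each as a share of 250 mm, from -1 to 1, then the turn, a rotation vector about the tool's x, y, z each as a share of pi rad, from -1 to 1. A call has 1 to 10 rows; each row is the pose to reach, as a shift and turn from the pose commanded when the call began, along the tool's axes at that moment, turning the shorter way round; what a row does not reach only later rows make up. A row lasts 1/8 s, in which the tool goes at most 62.5 mm and 10.7 degrees, less where a joint would pass 70% of its speed; a pose out of reach is approached as far as the arm can. A call with a number of a shift or a turn outside -1 to 1 is refused whole. A call with a gripper value outside its range is refused whole. "jaw" is the gripper's target within -1 to 1 (fully open at 1, half-way at 0, shut at -1), set as the call begins (left out, the last holds). The fingers move at their own pace and stop on an object; "newtons" is the grip in N (left out, the last holds). Time passes only in rows, so rows that repeat a pose let the fingers close. It gives the time, the measured TCP pose, the force, the opening and the grip force at its end, in the units of the state.
- telemetry.get_obs(): the state, without advancing time (a new reading comes with each control period).
- grab_frame(name): name is "scene" or "top" or "wrist"; returns a dict with "frame" (420x560x3 uint8, red, green, blue), "vertical_fov" (degrees; the focal length in pixels is half the picture's height over the tangent of half this angle, whatever the lens; pixels are square), "cx", "cy" (the principal point, pixels), "origin" and "attitude" of the camera in the world. Camera axes: x right, y up, looking along -z (the intrinsics and any distortion apply to the point x, -y, -z); pixel columns grow to the right and rows downward; lengths in m; the calibration is good to about 2 mm. A picture is of the moment at which its call begins. There is no depth.
- job.hand_in(): hands the job in; it is judged then, once.
The state is a dict: "clock": time; "joints": joint angles; "qvel": joint speeds; "tau": joint torques, N m; "tcp_pos": TCP position; "orientation": TCP orientation; "contact_force": force on the tool from outside, world axes, zero at the start; "moment": the same for the moment, N m; "grip_width": finger opening in m; "gripper_force": force on a finger pad.
Only numpy, scipy, OpenCV 4.12 (cv2) and the standard library are available. Lean on these libraries where they do the work, as an engineer would, in place of code of your own. Each camera call takes 0.05 s, during which the arm holds its last target. There are 200 camera calls.

## Task

The stack-height gauge with the blue grip has just been set: lock it by turning its blue-gripped jam nut clockwise (seen from above) until it is fully down, tight against the grey frame, then let go of it. The gauge with the orange grip is still to be adjusted, so leave its nut turned as it is.

Things in the scene. Friction and masses are not known exactly. Their poses are not given: they have to be found in the camera images.
- blue_gauge: Grey C-shaped gauge with the BLUE nut, fixed to the counter; base 84 x 78 mm, frame top 52 mm high. Origin: under the base's centre, z up. A fixed upright 10 mm steel set bolt (12 mm to -x of the origin, top 104 mm high) carries the jam nut above the frame. A like gauge with an orange nut stands 16 to 40 cm away; they may swap sides.
- blue_grip (a point): Where to hold the blue nut: on its axis, midway in its upright bar grip (46 long, 16 wide, 34 mm tall, flat sides), 9 mm below the bar's top, 25 mm above the round steel flange (31 mm across, 6 thick) under the bar; 83 mm above the counter when home. x runs along the bar, y across its 16 mm, z up; it turns and sinks with the nut.
- blue_nut (a joint): Turn of the blue nut, rad: 0 = fully home against the frame (hard stop), negative = backed off; starts 0.8 to 1.25 rad backed off, can back off to -1.6. Clockwise seen from above raises it to 0. Fast thread: the nut sinks 3.2 mm per rad, so the hand should sink with it. Stiff (about 0.06 N m); stays as left. When home, the bar lies along the gauge's x axis.
- orange_bar_end (a point): A point near one end of the ORANGE nut's bar grip (same shape as the blue), 21 mm out from that nut's axis; its x points outward along the bar, z up. As high on its bar as the blue point. That nut starts backed off too and must stay as it is.
There are look-alikes about, which are no part of the job. Leave any purple look-alike of the blue_gauge alone.

How it is judged:
By the outcome, as a careful person would: the job done as asked, in the order asked, and still so for the second after the job is handed in, with the robot touching nothing.
It also fails if it takes over 32 s, if anything falls off the work surface, if the arm or the gripper's body presses on something with over 40 N, if the wrist force passes 120 N, or if a joint passes its speed limit or range.

## Working session

There is one attempt and no reset: what is moved stays moved. The work goes in short steps, Python scripts to look and compute and a tool call to move; the robot and the scene stay as the last step left them, time stands still between calls to the robot, and variables do not carry over. Pictures are saved under pics/ and viewed, at most 10 in all, crops included, and the job is handed in when it is done.

Besides the shell and the picture viewer there is one more tool, called as name(argument=value, ...) on one line, values as JSON. apply_moves: Moves the arm, as the interface text tells. Its arguments: {"type":"object","properties":{"rows":{"type":"array"},"jaw":{"type":"number"},"newtons":{"type":"number"}},"required":["rows"]}

```bash
mkdir -p pics; ls
python3 - <<'E'
from bench import telemetry, grab_frame
import cv2,numpy as np
print(telemetry.get_obs())
a=[]
for n in ("scene","top"):
    f=grab_frame(n); print(n,{k:v for k,v in f.items() if k!="frame"})
    np.save(f"pics/{n}0.npy",f,allow_pickle=True)
    cv2.imwrite(f"pics/{n}0.png",f["frame"][:,:,::-1])
E
```

```text
pics
{'clock': 0.0, 'joints': array([-1.23311096,  0.47780186,  0.02232711,  1.55640891, -0.01152067,
        1.10927776, -0.08308787]), 'qvel': array([-7.11620483e-04, -7.76845962e-04,  8.00189187e-04,  1.61989120e-05,
        7.40614604e-04, -1.54466988e-03,  2.07807748e-03]), 'tau': array([-3.45378066e-04, -5.96456301e+01,  1.60770155e+00, -2.81190705e+01,
        1.23698512e-02,  9.49195353e-03,  8.08983344e-06]), 'tcp_pos': array([0.29080947, 0.60856672, 0.2553422 ]), 'orientation': array([-6.94335389e-01, -3.06360854e+00,  2.74065052e-03]), 'contact_force': array([-0.8838511 , -0.80961217,  0.13204062]), 'moment': array([0.01778118, 0.04111386, 0.00744164]), 'gripper_force': 0.0, 'grip_width': 0.08542307436382333}
scene {'vertical_fov': 53.35665316751347, 'cx': 274.43226009300093, 'cy': 213.22059102400607, 'origin': array([ 0.05659248, -0.47950457,  0.46714057]), 'attitude': array([ 1.04089432, -0.3519583 , -0.60338845])}
top {'vertical_fov': 44.10464161794589, 'cx': 279.8120659159699, 'cy': 205.36681657230122, 'origin': array([0.45687053, 0.10918305, 0.94343991]), 'attitude': array([ 0.05663367, -0.06376671, -1.58392188])}
```

View pics/top0.png

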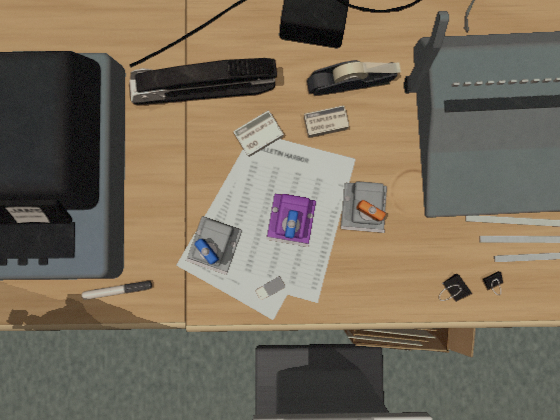

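View pics/scene0.png

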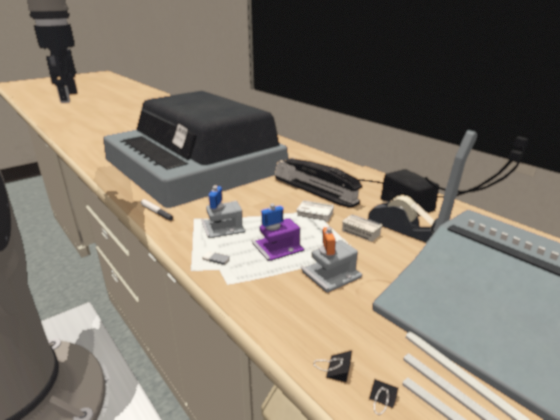

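Three candidates are visible in the top view: a grey frame with a blue nut at (206,251), a purple frame with a blue nut at (291,222), and a grey frame with an orange nut at (371,211). The grey-framed blue one at (206,251) fits the description, and the purple one is the look-alike. I'll confirm with an enlarged crop and measure.

```bash
cat > h.py <<'E'
import numpy as np,cv2
from scipy.spatial.transform import Rotation as R
def ray(f,u,v):
    F=210/np.tan(np.radians(f["vertical_fov"]/2))
    d=np.array([(u-f["cx"])/F,-(v-f["cy"])/F,-1.])
    return f["origin"],R.from_rotvec(f["attitude"]).apply(d)
def onz(f,u,v,z):
    o,d=ray(f,u,v); return o+d*(z-o[2])/d[2]
def proj(f,p):
    F=210/np.tan(np.radians(f["vertical_fov"]/2))
    c=R.from_rotvec(f["attitude"]).inv().apply(np.array(p)-f["origin"])
    return f["cx"]-F*c[0]/c[2], f["cy"]+F*c[1]/c[2]
def blobs(f,lo,hi,amin=30):
    h=cv2.cvtColor(f["frame"],cv2.COLOR_RGB2HSV)
    m=cv2.inRange(h,lo,hi)
    cs=cv2.findContours(m,cv2.RETR_EXTERNAL,cv2.CHAIN_APPROX_NONE)[0]
    return [c for c in cs if cv2.contourArea(c)>amin]
BLUE=((100,150,60),(118,255,255)); ORG=((5,150,90),(18,255,255))
def bars(f,z,col,amin=30):
    for c in blobs(f,*col,amin):
        r=cv2.minAreaRect(c); b=cv2.boxPoints(r)
        P=np.array([onz(f,*p,z)[:2] for p in b])
        e=[P[1]-P[0],P[2]-P[1]]; l=[np.linalg.norm(x) for x in e]
        L=e[int(np.argmax(l))]
        print("px",np.round(r[0],1),"area",cv2.contourArea(c),"xyz",P.mean(0).round(4),"LxW",np.round(sorted(l),4),"yaw deg",round(np.degrees(np.arctan2(L[1],L[0]))%180,1))
E
python3 - <<'E'
from h import *
for n in("top","scene"):
    f=np.load(f"pics/{n}0.npy",allow_pickle=True).item(); print(n)
    bars(f,.092,BLUE); bars(f,.092,ORG)
    if n=="top": 
        c=f["frame"][200:285,165:285][:,:,::-1]
        cv2.imwrite("pics/crop.png",cv2.resize(c,None,fx=6.6,fy=6.6,interpolation=cv2.INTER_CUBIC))
E
```

```text
top
px [206.1 250.6] area 160.5 xyz [0.4496 0.2265] LxW [0.0163 0.0454] yaw deg 38.3
px [289.6 232. ] area 70.0 xyz [0.4781 0.0894] LxW [0.0149 0.0164] yaw deg 163.2
px [292.5 215.5] area 59.0 xyz [0.5051 0.0842] LxW [0.0143 0.0171] yaw deg 169.7
px [371.  210.4] area 186.0 xyz [ 0.5118 -0.0451] LxW [0.0177 0.0473] yaw deg 58.0
scene
px [272.1 216.1] area 221.0 xyz [0.4779 0.0688] LxW [0.0423 0.055 ] yaw deg 56.3
px [215.  197.5] area 105.5 xyz [0.4363 0.2069] LxW [0.0216 0.09  ] yaw deg 58.4
px [328.5 243. ] area 140.0 xyz [ 0.4936 -0.0652] LxW [0.0157 0.0631] yaw deg 45.9
```

View pics/crop.png

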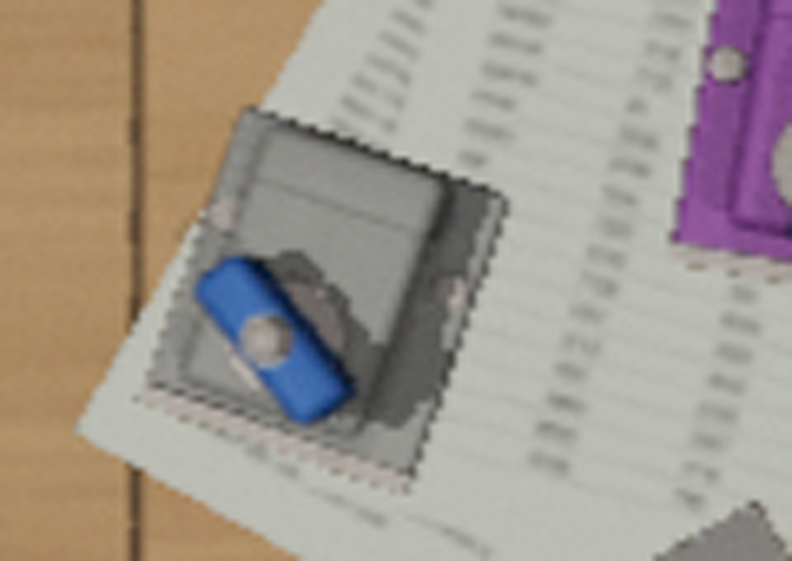

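The crop confirms the target: a grey frame with a blue bar on a steel bolt (nut centre near crop 265,338, i.e. full-frame 206,251). The purple frame is beside it at upper right. Base corners in the crop are about (248,108), (505,195), (410,485) and (140,390).

```bash
cat >> h.py <<'E'
def plan(p,baryaw,o=None):
    """tool-frame shift/turn shares to put TCP at p, pointing down, tool x along bar (mod pi)"""
    from bench import telemetry
    o=o or telemetry.get_obs(); T=R.from_rotvec(o["orientation"])
    print("tool axes (world)\n",T.as_matrix().round(3).T,"tcp",o["tcp_pos"].round(4),"j",o["joints"].round(2))
    print("shift share",(T.inv().apply(np.array(p)-o["tcp_pos"])/.25).round(4))
    for k in(0,180):
        a=np.radians(baryaw+k); x=np.array([np.cos(a),np.sin(a),0]); z=np.array([0,0,-1.])
        G=R.from_matrix(np.c_[x,np.cross(z,x),z])
        print("turn share",((T.inv()*G).as_rotvec()/np.pi).round(4))
E
python3 - <<'E'
from h import *
f=np.load("pics/top0.npy",allow_pickle=True).item()
P=[onz(f,165+u/6.6,200+v/6.6,.0)[:2] for u,v in((248,108),(505,195),(410,485),(140,390))]
P=np.array(P);print(P.round(4),P.mean(0))
for d in(P[0]-P[3],P[1]-P[2],P[0]-P[1],P[3]-P[2]):print(np.linalg.norm(d).round(4),np.degrees(np.arctan2(d[1],d[0])).round(1))
for p in([.4496,.2265,.36],[.4496,.2265,.20]):plan(p,38.3)
E
```

```text
[[0.511  0.2453]
 [0.486  0.1746]
 [0.4071 0.2013]
 [0.434  0.2751]] [0.45953594 0.22410093]
0.0826 -21.2
0.0833 -18.7
0.075 70.5
0.0786 70.0
tool axes (world)
 [[-0.902  0.431 -0.   ]
 [ 0.431  0.902 -0.002]
 [-0.001 -0.002 -1.   ]] tcp [0.2908 0.6086 0.2554] j [-1.23  0.48  0.02  1.56 -0.01  1.11 -0.08]
shift share [-1.232  -1.106  -0.4163]
turn share [-3.000e-04  6.000e-04  6.453e-01]
turn share [-5.000e-04 -3.000e-04 -3.547e-01]
tool axes (world)
 [[-0.902  0.431 -0.   ]
 [ 0.431  0.902 -0.002]
 [-0.001 -0.002 -1.   ]] tcp [0.2908 0.6086 0.2554] j [-1.23  0.48  0.02  1.56 -0.01  1.11 -0.08]
shift share [-1.232  -1.1049  0.2237]
turn share [-3.000e-04  6.000e-04  6.453e-01]
turn share [-5.000e-04 -3.000e-04 -3.547e-01]
```

apply_moves(rows=[[[0,0,-0.2],[0,0,0]],[[0,0,-0.4],[0,0,0]],[[-0.15,-0.15,-0.42],[0,0,-0.05]],[[-0.3,-0.3,-0.42],[0,0,-0.1]],[[-0.45,-0.45,-0.42],[0,0,-0.15]],[[-0.6,-0.6,-0.42],[0,0,-0.2]],[[-0.75,-0.75,-0.42],[0,0,-0.25]],[[-0.9,-0.9,-0.42],[0,0,-0.3]],[[-1,-1,-0.42],[0,0,-0.355]],[[-1,-1,-0.42],[0,0,-0.355]]], jaw=1, newtons=60)

```text
clock: 1.35
tcp_pos: [0.4099, 0.2725, 0.3612]
orientation: [1.025, -2.969, 0.001]
contact_force: [-0.5, 0.6, 0.3]
grip_width: 0.085
gripper_force: 0.0
```

```bash
python3 -c "
from h import *
plan([.449,.2273,.21],38.3)"
```

```text
tool axes (world)
 [[-0.787 -0.617  0.   ]
 [-0.617  0.787 -0.001]
 [ 0.    -0.001 -1.   ]] tcp [0.4099 0.2725 0.3612] j [-0.76  0.08  0.04  1.84 -0.    1.22  1.53]
shift share [-0.0117 -0.2382  0.605 ]
turn share [-2.000e-04  3.000e-04  9.988e-01]
turn share [-0.0002 -0.0001 -0.0012]
```

apply_moves(rows=[[[-0.01,-0.12,0.1],[0,0,0]],[[-0.01,-0.238,0.2],[0,0,0]],[[-0.01,-0.238,0.4],[0,0,0]],[[-0.01,-0.238,0.6],[0,0,0]],[[-0.01,-0.238,0.6],[0,0,0]],[[-0.01,-0.238,0.6],[0,0,0]]])

```text
clock: 2.1
tcp_pos: [0.4483, 0.2318, 0.2128]
orientation: [-1.032, 2.966, 0.001]
contact_force: [1.5, -1.0, 0.7]
grip_width: 0.0859
gripper_force: 0.0
```

Run:
```python
from h import *
from bench import grab_frame
f=grab_frame("wrist"); cv2.imwrite("pics/w1.png",f["frame"][:,:,::-1]); np.save("pics/w1.npy",f,allow_pickle=True)
bars(f,.0953,BLUE,200)
print(f["origin"])
plan([.449,.2273,.092],38.3)
```

```text
px [280.5 202.5] area 1186.0 xyz [0.4456 0.2269] LxW [0.0148 0.0497] yaw deg 38.8
px [ 82.9 132.1] area 990.5 xyz [0.4893 0.0901] LxW [0.0151 0.0467] yaw deg 168.7
[0.38474135 0.18142138 0.33033749]
tool axes (world)
 [[-0.784 -0.621 -0.003]
 [-0.621  0.784 -0.   ]
 [ 0.003  0.002 -1.   ]] tcp [0.4488 0.2319 0.2134] j [-0.68  0.25  0.09  2.01 -0.03  0.89  1.67]
shift share [ 0.0123 -0.015   0.4854]
turn share [-0.0017 -0.     -0.9996]
turn share [-0.      0.0011  0.0004]
```

View pics/w1.png

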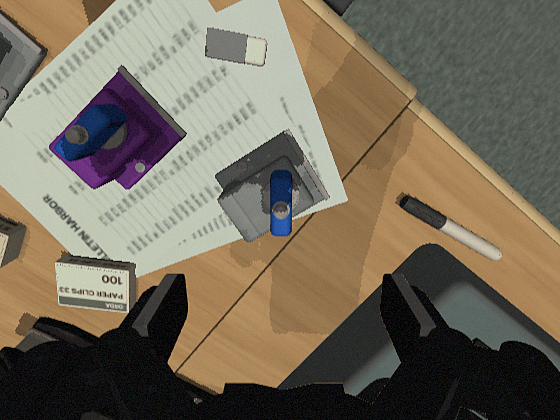

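The wrist view shows the grey gauge's blue bar at (281,202), upright and aligned with the fingers, with its bolt top near (281,210). The purple look-alike is well clear at (83,132).

Run:
```python
from h import *
f=np.load("pics/w1.npy",allow_pickle=True).item(); t=np.load("pics/top0.npy",allow_pickle=True).item()
print("stud wrist",onz(f,281,209.5,.104)[:2]); print("stud top",onz(t,165+265/6.6,200+338/6.6,.104)[:2])
plan([.4485,.2265,.092],38.5)
```

```text
stud wrist [0.44655585 0.22823566]
stud top [0.44873329 0.22632402]
tool axes (world)
 [[-0.784 -0.621 -0.003]
 [-0.621  0.784 -0.   ]
 [ 0.003  0.002 -1.   ]] tcp [0.4488 0.2319 0.2134] j [-0.68  0.25  0.09  2.01 -0.03  0.89  1.67]
shift share [ 0.0159 -0.0163  0.4854]
turn share [0.0017 0.     0.9993]
turn share [-0.      0.0011 -0.0007]
```

apply_moves(rows=[[[0.015,-0.012,0.1],[0,0,0]],[[0.015,-0.012,0.22],[0,0,0]],[[0.015,-0.012,0.32],[0,0,0]],[[0.015,-0.012,0.34],[0,0,0]],[[0.015,-0.012,0.34],[0,0,0]],[[0.015,-0.012,0.34],[0,0,0]]], jaw=0.2)

```text
clock: 2.9
tcp_pos: [0.4476, 0.2265, 0.1278]
orientation: [-1.031, 2.965, 0.001]
contact_force: [0.9, -0.3, 0.4]
grip_width: 0.0513
gripper_force: 0.0
```

```bash
python3 -c "
from h import *
plan([.4478,.2272,.092],38.5)"
```

```text
tool axes (world)
 [[-0.784 -0.621 -0.003]
 [-0.621  0.784 -0.   ]
 [ 0.002  0.002 -1.   ]] tcp [0.4476 0.2265 0.1278] j [-0.66  0.37  0.08  2.08 -0.04  0.69  1.69]
shift share [-0.0019  0.0015  0.1431]
turn share [1.400e-03 1.000e-04 9.992e-01]
turn share [-0.0001  0.0009 -0.0008]
```

apply_moves(rows=[[[0,0.001,0.06],[0,0,0]],[[0,0.001,0.12],[0,0,0]],[[0,0.001,0.143],[0,0,0]],[[0,0.001,0.143],[0,0,0]],[[0,0.001,0.143],[0,0,0]]])

```text
clock: 3.52
tcp_pos: [0.4466, 0.2261, 0.0906]
orientation: [-1.032, 2.967, 0.0]
contact_force: [0.5, -0.1, 0.1]
grip_width: 0.0511
gripper_force: 0.0
```

apply_moves(rows=[[[0,0,0],[0,0,0]],[[0,0,0],[0,0,0]],[[0,0,0],[0,0,0]],[[0,0,0],[0,0,0]],[[0,0,0],[0,0,0]],[[0,0,0],[0,0,0]]], jaw=-1, newtons=40)

```text
clock: 4.28
tcp_pos: [0.4461, 0.2269, 0.091]
orientation: [-1.033, 2.967, 0.002]
contact_force: [-2.9, 2.6, 6.3]
grip_width: 0.0153
gripper_force: 43.3
```

```bash
python3 -c "
from h import *
from bench import telemetry
o=telemetry.get_obs();print(o['contact_force'],o['moment'],o['grip_width'],o['gripper_force'])
plan([.4478,.2272,.092],38.5)"
```

```text
[-2.90300236  2.585041    6.33868431] [ 0.31712161  0.71272248 -0.07601919] 0.015258517039074682 43.33222568035126
tool axes (world)
 [[-0.784 -0.621 -0.   ]
 [-0.621  0.784  0.001]
 [-0.     0.001 -1.   ]] tcp [0.4461 0.2269 0.091 ] j [-0.65  0.43  0.07  2.11 -0.05  0.61  1.7 ]
shift share [-0.0061 -0.0033 -0.004 ]
turn share [ 2.000e-04 -5.000e-04  9.994e-01]
turn share [ 0.0003  0.0001 -0.0006]
```

apply_moves(rows=[[[-0.001,0,0.0016],[0,0,0.04]],[[-0.001,0,0.0032],[0,0,0.08]],[[-0.002,0.001,0.0048],[0,0,0.12]],[[-0.002,0.001,0.0064],[0,0,0.16]],[[-0.003,0.002,0.008],[0,0,0.2]],[[-0.003,0.002,0.0096],[0,0,0.24]],[[-0.003,0.002,0.0112],[0,0,0.28]],[[-0.003,0.002,0.0112],[0,0,0.28]],[[-0.003,0.002,0.0112],[0,0,0.28]]])

```text
clock: 5.4
tcp_pos: [0.4455, 0.2291, 0.0882]
orientation: [-0.326, -3.123, -0.003]
contact_force: [-6.6, 5.3, 7.1]
grip_width: 0.0155
gripper_force: 43.7
```

```bash
python3 -c "
from h import *
from bench import telemetry
o=telemetry.get_obs();print(o['contact_force'],o['moment'],o['grip_width'],o['gripper_force'])
plan([.4478,.2272,.089],-20)"
```

```text
[-6.63530852  5.29644997  7.11838706] [ 1.09691597  1.30644099 -0.06871673] 0.015535048043008346 43.67834150791168
tool axes (world)
 [[-0.978  0.207  0.002]
 [ 0.207  0.978  0.002]
 [-0.002  0.002 -1.   ]] tcp [0.4455 0.2291 0.0882] j [-0.84  0.45  0.3   2.12 -0.23  0.61  0.98]
shift share [-0.0106 -0.0055 -0.0034]
turn share [ 1.100e-03  7.000e-04 -9.552e-01]
turn share [ 0.0005 -0.0007  0.0448]
```

apply_moves(rows=[[[-0.002,-0.001,0.001],[0,0,0.02]],[[-0.003,-0.002,0.002],[0,0,0.04]],[[-0.003,-0.002,0.002],[0,0,0.05]],[[-0.003,-0.002,0.002],[0,0,0.05]],[[-0.003,-0.002,0.002],[0,0,0.05]]])

```text
clock: 6.02
tcp_pos: [0.4457, 0.2295, 0.0877]
orientation: [-0.567, -3.087, -0.004]
contact_force: [-7.2, 8.0, 6.6]
grip_width: 0.0152
gripper_force: 43.8
```

```bash
python3 -c "
from h import *
from bench import telemetry
o=telemetry.get_obs();print(o['contact_force'],o['moment'],o['grip_width'],o['gripper_force'])
plan([.4478,.2272,.089],-20)"
```

```text
[-7.20348905  7.95210021  6.63986167] [1.64730119 1.7116931  0.28470794] 0.015174168170835143 43.75720918178558
tool axes (world)
 [[-0.935  0.355  0.003]
 [ 0.355  0.935  0.002]
 [-0.002  0.003 -1.   ]] tcp [0.4457 0.2295 0.0877] j [-0.87  0.46  0.34  2.12 -0.26  0.61  0.86]
shift share [-0.0112 -0.0055 -0.0052]
turn share [-0.0016 -0.001   0.9956]
turn share [ 0.0006 -0.001  -0.0044]
```

apply_moves(rows=[[[0,0,0],[0,0,0.01]],[[0,0,0],[0,0,0.02]],[[0,0,0],[0,0,0.02]],[[0,0,0],[0,0,0.02]]])

```text
clock: 6.52
tcp_pos: [0.4458, 0.2295, 0.0877]
orientation: [-0.659, -3.069, -0.003]
contact_force: [-6.1, 7.7, 6.8]
grip_width: 0.0154
gripper_force: 54.3
```

```bash
python3 -c "
from h import *
from bench import telemetry
o=telemetry.get_obs();print(o['contact_force'],o['moment'],o['grip_width'],o['gripper_force'])
plan([.4478,.2272,.089],-20)"
```

```text
[-6.14621211  7.70775838  6.75985219] [1.56068493 1.44856659 1.06172036] 0.015388584704310895 54.304699301719666
tool axes (world)
 [[-0.912  0.411  0.003]
 [ 0.411  0.912  0.002]
 [-0.002  0.003 -1.   ]] tcp [0.4458 0.2295 0.0877] j [-0.88  0.46  0.35  2.12 -0.28  0.61  0.81]
shift share [-0.0111 -0.0053 -0.0052]
turn share [-1.300e-03 -8.000e-04  9.764e-01]
turn share [ 0.0005 -0.0008 -0.0236]
```

The moment about z has climbed to 1.06 N·m, so the nut is at its stop. Releasing.

apply_moves(rows=[[[0,0,0],[0,0,0]],[[0,0,0],[0,0,0]],[[0,0,0],[0,0,0]],[[0,0,0],[0,0,0]],[[0,0,0],[0,0,0]]], jaw=0.2)

```text
clock: 7.15
tcp_pos: [0.4474, 0.2261, 0.0872]
orientation: [0.671, 3.069, -0.0]
contact_force: [0.4, 0.6, -0.4]
grip_width: 0.0513
gripper_force: 0.0
```

apply_moves(rows=[[[0,0,-0.05],[0,0,0]],[[0,0,-0.15],[0,0,0]],[[0,0,-0.3],[0,0,0]],[[0,0,-0.5],[0,0,0]],[[0,0,-0.6],[0,0,0]],[[0,0,-0.6],[0,0,0]]])

```text
clock: 7.9
tcp_pos: [0.4485, 0.2269, 0.2399]
orientation: [0.67, 3.066, 0.007]
contact_force: [-0.1, -0.1, -0.4]
grip_width: 0.0514
gripper_force: 0.0
```

Run:
```python
from h import *
from bench import grab_frame
f=grab_frame("wrist"); cv2.imwrite("pics/w2.png",f["frame"][:,:,::-1]); bars(f,.092,BLUE,200)
t=grab_frame("top"); bars(t,.092,BLUE); bars(t,.092,ORG)
```

```text
px [162.2 297.6] area 360.5 xyz [0.4886 0.0896] LxW [0.016  0.0396] yaw deg 170.4
px [284.3 192.6] area 710.5 xyz [0.4454 0.2309] LxW [0.015  0.0496] yaw deg 160.9
px [211.5 242.9] area 56.0 xyz [0.4621 0.2177] LxW [0.0129 0.0197] yaw deg 18.1
px [289.5 232. ] area 71.0 xyz [0.4781 0.0896] LxW [0.0143 0.0171] yaw deg 165.1
px [292.5 215. ] area 63.0 xyz [0.5059 0.0842] LxW [0.0148 0.0165] yaw deg 179.1
px [370.9 210.4] area 191.5 xyz [ 0.5117 -0.045 ] LxW [0.018  0.0475] yaw deg 58.0
```

View pics/w2.png

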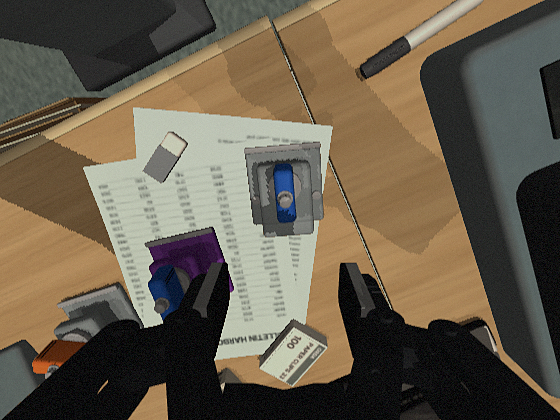

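The wrist view shows the blue bar at (284,193) parallel to its grey frame. Its yaw is 160.9° (−19.1°) against a gauge axis of about −20°. The orange bar is unchanged at 58.0°, and the purple gauge's bar has not moved. The gripper is open and clear.

```bash
python3 -c "
from bench import job
print(job.hand_in())"
```

```text
the job is handed in; nothing more can be done
None
```

The blue jam nut was turned clockwise about 58° to its hard stop and released, the orange and purple gauges were left as they were, and the job was handed in at about 8 s on the clock.

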